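# Draw the tray out of the toaster oven and hold it level

## Task

Two ramekins are ready in the toaster oven on the worktop and I want to lift them off: pull its drop-down door open all the way, take the baking tray by its black stub handle and draw it out until the ridge pressed across its floor is in line with the oven's front edge. That far out the tray would tip if you let go, so finish while still holding it there by the handle, level and with its back end on the ledges, both ramekins standing on it. Leave the timer, the teaspoon and the pepper mill alone.

Things in the scene. Friction and masses are not known exactly. Their poses are not given: they have to be found in the camera images.
- oven: Steel toaster oven fixed on the worktop, 250 deep, 357 wide, 276 high (all sizes here in mm). Origin on the worktop under the middle of the cavity's mouth; x into the oven, y left as one faces it, z up. Front face at x = 0. Cavity y -125 to 125, z 85 to 262 (roof 14 thick over it). Left side ends at y = 137; right of the cavity, to y = -220, a housing with three dials that stand out 20.
- oven_mouth (a point): Middle of the oven's front edge at ledge height: x = 0, y = 0, z = 130 in the oven's frame, same axes. Two ledges 16 wide run along the cavity's side walls, tops at z = 130, front ends at x = 2; the tray lies on them.
- oven_door (a joint): Angle of the bottom-hinged glass door in rad: 0 = shut (upright), grows as its top comes out and down, 1.5 = fully open (stop, nearly level). At the start 0 to 0.2. Stiff hinge: the door stays at any angle; moving it takes about 1 to 5 N at the handle.
- door_hinge (a point): Middle of the door's hinge line, 2 in front of the oven's front face, 90 above the worktop, along the oven's y. The frame turns with the door: z up the door, -x out of its front. The door lies 0 to 30 in front of this point, is 268 wide and reaches 172 up (262 above the worktop when shut): a frame (top rail 30 high, sides and foot 22) hollow on the inside, its pane in front.
- door_handle (a point): Middle of the door's round steel handle bar, 12 thick, 210 long, along the oven's y, with a post 92 to each side of its middle. In the hinge frame 66 out in front and 157 up; 30 clear between bar and door. Shut: 247 above the worktop. Open: under the door, about 35 above the worktop. Axes turn with the door.
- tray: Loose aluminium baking tray, 0.34 to 0.48 kg, pan 165 deep, 242 wide, rim 16 high, floor 3 thick. It lies on the oven's ledges with 4 of play at each side and nothing above to stop it tipping. Origin on its underside under the middle of the pan; x into the oven, y left, z up. Front rim at x = -82.5, back rim at x = 82.5.
- tray_handle (a point): Grip point of the tray's black stub handle, a block 18 wide (y), 20 high (z), 38 long (x) in the middle of the front rim. The point is at mid width and height, 28 in front of the rim, 12 above the tray's underside; the block ends 12 in front of it. At the start its end is 17 to 22 in front of the oven's front face, inside the hollow of the door. Axes of the tray.
- tray_ridge (a point): Middle of the top of the low ridge (6 wide, 4 high) pressed across the tray's floor from side to side, 100 behind the front rim and 6.5 above the tray's underside. Same axes as the tray.
- ramekin_l: White ceramic ramekin, loose, 64 across, 42 high, 0.11 to 0.23 kg, on the left of the tray between front rim and ridge. Origin at the middle of its foot, z up.
- ramekin_r: The other ramekin, alike, on the right of the tray.
- egg_timer: Bystander: blue wind-up kitchen timer, 67 across, 66 high, on the worktop left of the oven. Origin at the middle of its foot.
- teaspoon: Bystander: steel teaspoon, 130 long, on the worktop beside a pair of checkered coasters. Origin at its middle, on its underside.
- pepper_mill: Bystander: wooden pepper mill, 58 across, 170 high, on the edge of the glass hob. Origin at the middle of its foot.

How it is judged (in metres and radians):
On the way, in this order (a step that is already met when the one before it is completed fails the run):
1. the oven door is let down all the way (value of joint oven_door above 1.4 rad), for 0.2 s.
2. the tray is drawn out until its ridge is in line with the oven's front edge, in the grip of the fingers (x of tray_ridge in the frame of oven_mouth below 0.01 m and contact force between the fingers and tray above 0.5 N), for 0.2 s.
At the end, for the whole second after the job is handed in: Door fully open (over 1.4 rad); tray ridge within 10 mm of the oven's front edge and within 8 mm of its resting height; tray level within 4 degrees, still, and gripped by the fingers with at least 1 N; both ramekins upright on the tray (value of joint oven_door above 1.4 rad and x of tray_ridge in the frame of oven_mouth between -0.01 and 0.01 m and z of tray_ridge in the frame of oven_mouth between -0.0015 and 0.0145 m and angle between tray's own z axis and vertical below 0.07 rad and contact force between the fingers and tray above 1 N and linear speed of tray below 0.02 m/s and angle between each of ramekin_l, ramekin_r's own z axis and vertical below 0.15 rad and z of ramekin_l in the frame of tray between -0.005 and 0.012 m and z of ramekin_r in the frame of tray between -0.005 and 0.012 m and horizontal distance between each of ramekin_l, ramekin_r and tray below 0.12 m); the arm keeps its last pose, push and grip.
It fails at once if the timer is pushed more than 30 mm from its place (distance of egg_timer from where it was at the start of the episode above 0.03 m).
It fails at once if the teaspoon is pushed more than 30 mm from its place (distance of teaspoon from where it was at the start of the episode above 0.03 m).
It fails at once if the pepper mill is pushed more than 30 mm from its place (distance of pepper_mill from where it was at the start of the episode above 0.03 m).
It also fails if it takes over 58 s, if anything falls off the work surface, if the arm or the gripper's body presses on something with over 40 N, if the wrist force passes 120 N, or if a joint passes its speed limit or range.

## Robot

A 6-joint arm with a two-finger parallel gripper is mounted at the origin on a cart in front of the work surface, level with it; the furniture and walls round the work are solid. World frame = base frame: x ahead of the robot, y to its left, z up, the work surface at z = 0. Lengths are in mm, angles in degrees, forces in N, time in s.
With the tool pointing down it reaches from about 300 to 850 mm from the base axis. Payload 4.2 kg.
Tool frame: the origin (TCP) lies between the finger pads; the fingertips stand ahead of it and the grasp point (between the pads) lies 3 mm ahead of it (nose_length is the z of the fingertips in the tool frame, in mm); z points along the fingers, y is the line along which they close (so a half turn about z gives the same grasp; the last joint's range is limited). The gripper opens to 91 mm and grips with 3 to 60 N. Pads are 32 mm wide; open, the fingers measure 118 mm over their backs; the gripper's body (76 mm by 178 mm) begins 60 mm behind the grasp point.
Start: joints at [69.5, 18.312, 89.639, -0, 72.044, -1.146], TCP at [190.564, 542.518, 235.976] pointing down, gripper open.
Joint ranges: [-177.97, 177.97], [-48.28, 115.42], [12.27, 149.76], [-77.06, 257.06], [2.81, 150.46], [-146.56, 146.56]. Speed limits (degrees/s): [147.25, 147.25, 180, 180, 180, 180].

## Interface

Orientations are given as [roll, pitch, yaw] about the fixed x, y, z axes, in that order (R = Rz(yaw) Ry(pitch) Rx(roll)).
In Python, from workcell import state, grab_frame, camera_params, job_done, nose_length gives the robot as it stands.
- The arm moves only by the tool step_arm, never from a script. Its argument "plan" is a list that holds one entry, the list of rows, each a list of 5 numbers: the shift along the tool's x, y, z in cm, then the turn about the tool's z in rad, then the opening, from 0 (shut) to 1 (fully open). In form: [[[x, y, z, turn, gripper], ...]]. A call has 1 to 20 rows; each row is the pose to reach, as a shift and turn from the pose commanded when the call began, along the tool's axes at that moment; what a row does not reach only later rows make up. A row lasts 1/8 s, in which the tool goes at most 62.5 mm and 10.7 degrees, less where a joint would pass 70% of its speed; a pose out of reach is approached as far as the arm can. A call with a gripper value outside its range is refused whole. The fingers move at their own pace and stop on an object; "newtons" is the grip in N (left out, the last holds). Time passes only in rows, so rows that repeat a pose let the fingers close. It gives the time, the measured TCP pose, the force, the opening and the grip force at its end, in the units of the state.
- state(): the state, without advancing time (a new reading comes with each control period).
- grab_frame(name): name is "side" or "top"; returns the picture (420x560x3 uint8, blue, green, red); there is no depth.
- camera_params(name): a dict with "camera_matrix" (3x3 intrinsics, pixels), "R" (3x3) and "t" (3): a world point X has camera coordinates R X + t. Camera axes: x right, y down, z forward; pixel columns grow to the right and rows downward; lengths in mm; the calibration is good to about 2 mm. A picture is of the moment at which its call begins. camera_params takes no time and is no camera call.
- job_done(): hands the job in; it is judged then, once.
The state is a dict: "time_s": time; "qpos": joint angles; "qvel": joint speeds; "effort": joint torques, N m; "ee_pos": TCP position; "ee_rot": TCP orientation; "force": force on the tool from outside, world axes, zero at the start; "torque": the same for the moment, N m; "gripper_width": finger opening in mm; "gripper_force": force on a finger pad.
Only numpy, scipy, OpenCV 4.12 (cv2) and the standard library are available. Lean on these libraries where they do the work, as an engineer would, in place of code of your own. Each camera call takes 0.05 s, during which the arm holds its last target. There are 200 camera calls.

## Working session

There is one attempt and no reset: what is moved stays moved. The work goes in short steps, Python scripts to look and compute and a tool call to move; the robot and the scene stay as the last step left them, time stands still between calls to the robot, and variables do not carry over. Pictures are saved under pics/ and viewed, at most 10 in all, crops included, and the job is handed in when it is done.

Besides the shell and the picture viewer there is one more tool, called after "Request:" as name([rows], argument=value, ...), one row to a line, values as JSON. step_arm: Moves the arm, as the interface text tells. Its arguments: {"type":"object","properties":{"plan":{"type":"array","items":{"type":"array","items":{"type":"array","items":{"type":"number"}}}},"newtons":{"type":"number"}},"required":["plan"]}

```bash
mkdir -p pics
python3 - <<'E'
from workcell import *
import cv2
s=state();print(s, nose_length if not callable(nose_length) else nose_length())
for n in("side","top"):
    cv2.imwrite(f"pics/{n}0.png",grab_frame(n));p=camera_params(n);print(n,p)
E
```

```text
{'time_s': 0.0, 'qpos': array([ 6.94996853e+01,  1.83533512e+01,  8.97065997e+01, -3.09962985e-03,
        7.20415685e+01, -1.14740176e+00]), 'qvel': array([ 0.04583752, -0.02387789,  0.02005146,  0.02329162, -0.01351992,
       -0.00049378]), 'effort': array([-9.02865977e-04, -4.12470031e+01, -2.31975961e+01,  7.28112459e-02,
        4.56975179e-02, -1.38709120e-04]), 'ee_pos': array([190.41644821, 542.07450802, 235.10177156]), 'ee_rot': array([-1.79898442e+02,  9.13443655e-04,  1.60648046e+02]), 'force': array([-0.35618695,  0.66786341, -0.07309029]), 'torque': array([ 0.02848405,  0.00741697, -0.00861051]), 'gripper_force': 0.0, 'gripper_width': 91.32026417565844} 22.0
side {'camera_matrix': array([[492.09589465,   0.        , 278.76128064],
       [  0.        , 492.09589465, 201.1191388 ],
       [  0.        ,   0.        ,   1.        ]]), 'R': array([[-0.54116503, -0.84079028, -0.0145643 ],
       [-0.71715742,  0.47049581, -0.51411956],
       [ 0.43911918, -0.26777863, -0.85759487]]), 't': array([ 196.2400618 ,  505.14872875, 1137.52107496])}
top {'camera_matrix': array([[461.00063236,   0.        , 276.25628667],
       [  0.        , 461.00063236, 212.45591556],
       [  0.        ,   0.        ,   1.        ]]), 'R': array([[-0.08771628, -0.99614092,  0.00301924],
       [-0.77198145,  0.0660615 , -0.6322029 ],
       [ 0.62956373, -0.05778529, -0.77479699]]), 't': array([-70.41581249, 528.21262524, 874.74668056])}
```

View pics/side0.png

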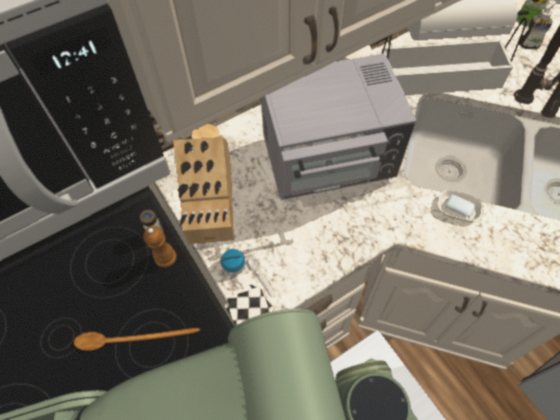

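View pics/top0.png

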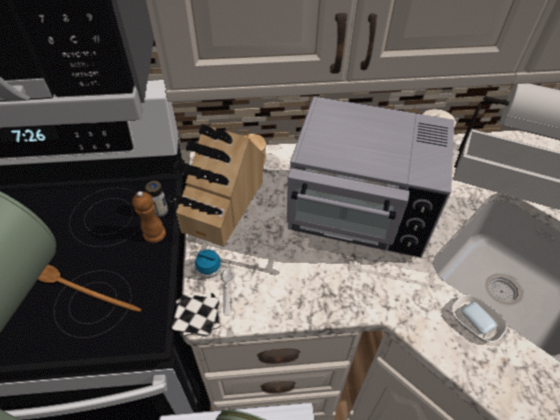

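The side view shows the oven at about (270–410, 60–195), the timer at (232,260) and the coasters at (247,303). The top view shows the roof corners near (311,101), (455,120), (293,165) and (447,188), the handle bar at (305–392, 183–212) and the timer at (207,262). I'll zoom in for the corners.

Run:
```python
import cv2,numpy as np
a=cv2.imread('pics/top0.png')[90:260,190:460];b=cv2.imread('pics/side0.png')[50:200,250:420]
a=cv2.resize(a,None,fx=2.9,fy=2.9,interpolation=cv2.INTER_CUBIC)
b=cv2.resize(b,None,fx=4,fy=4,interpolation=cv2.INTER_CUBIC)
for im,f,x0,y0 in((a,2.9,190,90),(b,4,250,50)):
    for v in range(0,300,20):
        for im_,p,q in ((im,(int((v+x0//20*20-x0)*f),0),0),):
            cv2.putText(im,str(v+x0//20*20),p,0,.35,(0,255,255));cv2.line(im,p,(p[0],6),(0,255,255))
        y=int((v+y0//20*20-y0)*f);cv2.putText(im,str(v+y0//20*20),(0,y),0,.35,(0,255,255));cv2.line(im,(0,y),(6,y),(0,255,255))
cv2.imwrite('pics/top0z.png',a);cv2.imwrite('pics/side0z.png',b)
```

```text
(no output)
```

View pics/top0z.png

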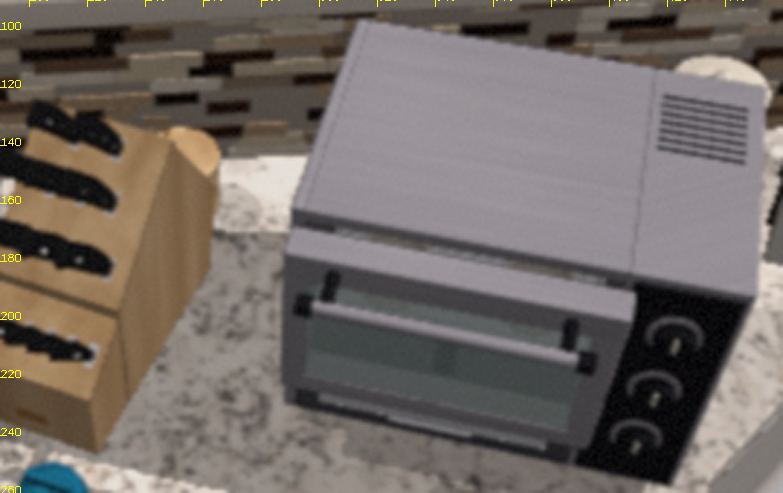

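View pics/side0z.png

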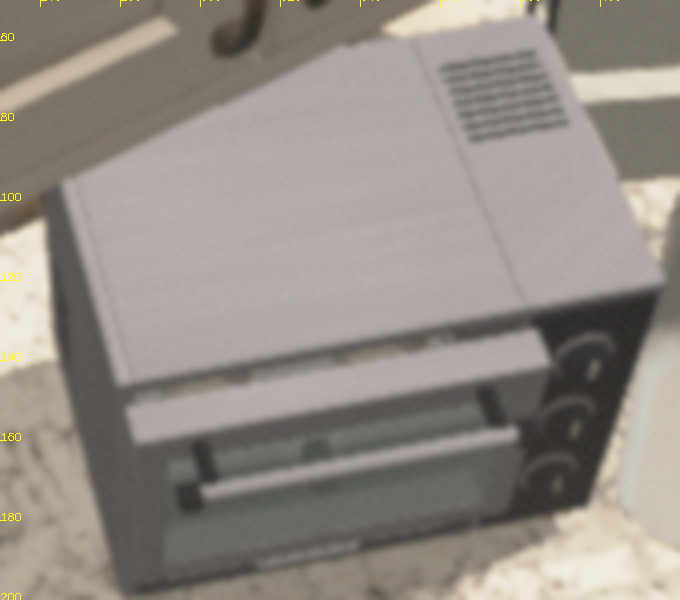

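The zooms show the roof corners clearly, and the door is slightly ajar. The handle bar's middle is near (343,204.5) in top and (338.5,166.5) in side.

```bash
cat > h.py <<'E'
import numpy as np,cv2
from workcell import *
C={n:camera_params(n) for n in("side","top")}
def ray(n,uv):
    c=C[n];R=np.array(c["R"]);d=R.T@np.linalg.inv(c["camera_matrix"])@np.r_[uv,1];return -R.T@c["t"],d
def plane(n,uv,z):
    o,d=ray(n,uv);return o+d*(z-o[2])/d[2]
def tri(a,b):
    o1,d1=ray("side",a);o2,d2=ray("top",b)
    s=np.linalg.lstsq(np.c_[d1,-d2],o2-o1,rcond=None)[0];p,q=o1+s[0]*d1,o2+s[1]*d2
    return (p+q)/2,np.linalg.norm(p-q)
def proj(n,X):
    c=C[n];p=c["camera_matrix"]@(c["R"]@X+c["t"]);return p[:2]/p[2]
E
python3 - <<'E'
from h import *
np.set_printoptions(precision=1,suppress=True)
loc=np.array([[0,137],[0,-220],[250,137],[250,-220]])
T=np.array([plane("top",p,276)[:2] for p in[(291,162.4),(449.3,192.4),(314.8,96.9),(453.8,120.3)]])
S=np.array([plane("side",p,276)[:2] for p in[(280,146.2),(415.7,120.5),(266.2,95.5)]])
print(T,S)
def fit(L,W):
    a=L-L.mean(0);b=W-W.mean(0);th=np.arctan2((a[:,0]*b[:,1]-a[:,1]*b[:,0]).sum(),(a*b).sum())
    R=np.array([[np.cos(th),-np.sin(th)],[np.sin(th),np.cos(th)]]);o=W.mean(0)-R@L.mean(0)
    print(np.degrees(th),o,(W-L@R.T-o).ravel());return th,o
fit(loc,T);fit(loc[:3],S)
th,o=fit(np.r_[loc,loc[:3]],np.r_[T,S])
h,e=tri((338.5,166.5),(343.2,204.5));print("handle",h,e)
R=np.array([[np.cos(th),-np.sin(th)],[np.sin(th),np.cos(th)]]);print("in oven",R.T@(h[:2]-o))
print("timer",tri((232,260),(207,262)),"spoon",plane("top",(226,272),3),plane("top",(227,310),3),"coast",plane("top",(195,313),3),"rod",plane("top",(275,270),3))
E
```

```text
[[ 591.5 -155.4]
 [ 472.4 -483.1]
 [ 825.3 -242.8]
 [ 703.7 -571.4]] [[ 591.5 -155.7]
 [ 471.4 -484.4]
 [ 750.7 -215.4]]
-20.320586529726004 [ 545.4 -280.8] [-1.5 -3.   3.4  4.1 -2.2 -3.6  0.3  2.6]
-15.61256937954292 [ 519.4 -280.1] [ 35.2  -7.5  11.2   7.6 -46.4  -0. ]
-18.10127570060264 [ 532.6 -281.2] [ 16.3  -4.4   8.2   7.3  12.5 -14.1   1.8  -3.4  16.3  -4.7   7.1   6.
 -62.1  13.3]
handle [ 483.3 -257.6  242.9] 4.905414738804929
in oven [-54.2   7.2]
timer (array([498.6,  59.8,  36.6]), np.float64(0.5276181452527073)) spoon [486.1  15.4   3. ] [378.8  15.    3. ] coast [377.5  91.6   3. ] rod [ 481.3 -109.8    3. ]
```

Oven pose: origin about (546, −281), yaw about −20°. The handle bar's middle is at about (483, −258, 243), so the door is almost shut. I'll go above the bar with the fingers closing along the oven's x, opening about 30 mm.

Request:
step_arm([
  [[-54.1,-65.8,-6.4,1.58,0.33],[-54.1,-65.8,-6.4,1.58,0.33],[-54.1,-65.8,-6.4,1.58,0.33],[-54.1,-65.8,-6.4,1.58,0.33],[-54.1,-65.8,-6.4,1.58,0.33],[-54.1,-65.8,-6.4,1.58,0.33],[-54.1,-65.8,-6.4,1.58,0.33],[-54.1,-65.8,-6.4,1.58,0.33],[-54.1,-65.8,-6.4,1.58,0.33],[-54.1,-65.8,-6.4,1.58,0.33],[-54.1,-65.8,-6.4,1.58,0.33],[-54.1,-65.8,-6.4,1.58,0.33],[-54.1,-65.8,-6.4,1.58,0.33],[-54.1,-65.8,-6.4,1.58,0.33],[-54.1,-65.8,-6.4,1.58,0.33],[-54.1,-65.8,-6.4,1.58,0.33],[-54.1,-65.8,-6.4,1.58,0.33],[-54.1,-65.8,-6.4,1.58,0.33]],
], newtons=25)

```text
time_s: 2.35
ee_pos: [482.7, -256.5, 300.2]
ee_rot: [180.0, -0.0, 70.2]
force: [0.0, 0.7, 0.2]
gripper_width: 30.0
gripper_force: 0.0
```

Run:
```python
from h import *
a=grab_frame("top");b=grab_frame("side");s=state();print(s['time_s'],s['ee_pos'],s['ee_rot'],s['gripper_width'])
c=cv2.resize(a[60:260,240:470],None,fx=1.7,fy=2.6,interpolation=2)
c=cv2.resize(a[60:260,250:470],(396*1,360),interpolation=2);d=cv2.resize(b[50:250,220:440],(396,360),interpolation=2)
cv2.imwrite('pics/p1.png',np.hstack([c,d]))
print(proj("top",s['ee_pos']-[0,0,22]),proj("side",s['ee_pos']-[0,0,22]))
```

```text
2.45 [ 482.83694381 -256.86213945  300.21507969] [ 1.79977664e+02 -3.56482414e-03  7.01746471e+01] 30.058863948400717
[344.10612287 194.83353294] [340.02068713 157.31687359]
```

View pics/p1.png

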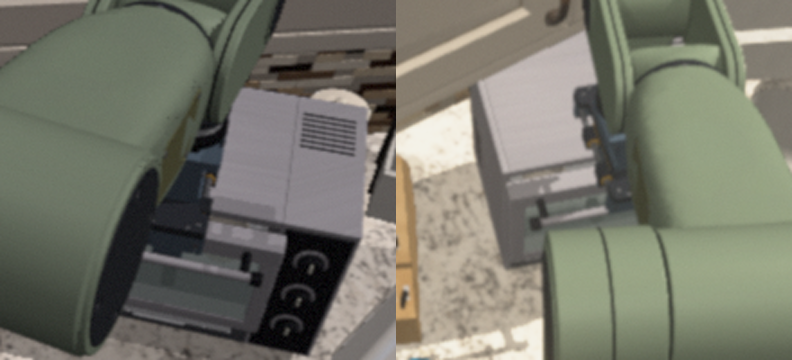

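The arm hides the handle itself, but the pose matches the plan. I'll lower onto the bar slowly.

Request:
step_arm([
  [[0,0,2.5,0,0.33],[0,0,3.2,0,0.33],[0,0,3.9,0,0.33],[0,0,4.6,0,0.33],[0,0,5.2,0,0.33],[0,0,5.2,0,0.33]],
])

```text
time_s: 3.2
ee_pos: [482.7, -257.5, 247.5]
ee_rot: [-180.0, -0.0, 70.1]
force: [-0.5, -0.5, -0.1]
gripper_width: 30.1
gripper_force: 0.0
```

Request:
step_arm([
  [[0,0,0,0,0.0],[0,0,0,0,0.0],[0,0,0,0,0.0],[0,0,0,0,0.0]],
])

```text
time_s: 3.7
ee_pos: [481.9, -257.3, 248.3]
ee_rot: [-179.9, -0.0, 70.1]
force: [-5.7, 2.1, 4.5]
gripper_width: 11.5
gripper_force: 25.0
```

The bar is gripped (11.5 mm). I'll pull it along the door's arc to 0.6 rad.

Request:
step_arm([
  [[0,-0.77,0.35,0,0],[0,-1.53,0.74,0,0],[0,-2.27,1.17,0,0],[0,-2.99,1.62,0,0],[0,-3.68,2.12,0,0],[0,-4.35,2.65,0,0],[0,-4.98,3.21,0,0],[0,-5.59,3.81,0,0],[0,-6.17,4.43,0,0],[0,-6.72,5.08,0,0],[0,-7.23,5.76,0,0],[0,-7.6,6.3,0,0],[0,-7.6,6.3,0,0]],
])

```text
time_s: 5.32
ee_pos: [410.7, -231.2, 183.7]
ee_rot: [-179.9, -0.0, 70.1]
force: [4.5, 1.8, -3.6]
gripper_width: 11.6
gripper_force: 25.0
```

Request:
step_arm([
  [[0,0,0,0,0.17],[0,0,0,0,0.17],[0,0,-2,0,0.17],[0,0,-6,0,0.17],[0,0,-10.5,0,0.17],[0,0,-10.5,0,0.0],[0,9.4,-10.5,-1.571,0],[0,9.4,-10.5,-1.571,0],[0,9.4,-10.5,-1.571,0],[0,9.4,-10.5,-1.571,0],[0,9.4,-10.5,-1.571,0],[0,9.4,-10.5,-1.571,0],[0,9.4,-10.5,-1.571,0],[0,9.4,-10.5,-1.571,0],[0,9.4,-10.5,-1.571,0],[0,9.4,-10.5,-1.571,0]],
])

```text
time_s: 7.32
ee_pos: [499.0, -263.6, 288.6]
ee_rot: [-180.0, -0.2, 160.1]
force: [0.1, -0.4, 0.4]
gripper_width: 0.2
gripper_force: 0.0
```

Request:
step_arm([
  [[0,0,3,0,0],[0,0,5.9,0,0],[2.0,0,5.9,0,0],[3.5,0,5.9,0,0],[5.0,0,5.9,0,0],[5.9,0,7.1,0,0],[6.8,0,8.3,0,0],[7.4,0,9.4,0,0],[7.9,0,10.4,0,0],[8.3,0,11.6,0,0],[8.6,0,12.7,0,0],[8.8,0,13.9,0,0],[9.0,0,15.0,0,0],[9.1,0,16.0,0,0],[9.1,0,16.9,0,0],[9.1,0,16.9,0,0]],
])

```text
time_s: 9.32
ee_pos: [414.1, -232.6, 122.9]
ee_rot: [180.0, -0.0, 160.1]
force: [-5.8, 3.6, 20.4]
gripper_width: 0.1
gripper_force: 10.0
```

Run:
```python
from h import *
a=grab_frame("top");b=grab_frame("side");s=state();print(s['time_s'],s['ee_pos'],s['qpos'])
c=cv2.resize(a[90:290,250:470],(396*1,360),interpolation=2);d=cv2.resize(b[50:250,220:440],(396,360),interpolation=2)
cv2.imwrite('pics/p2.png',np.hstack([c,d]))
```

```text
9.425 [ 414.03914458 -232.64452517  122.8859186 ] [-3.07185337e+01  1.56087835e+01  1.11869657e+02 -3.65796898e-04
  5.25290283e+01 -1.00851339e+02]
```

View pics/p2.png

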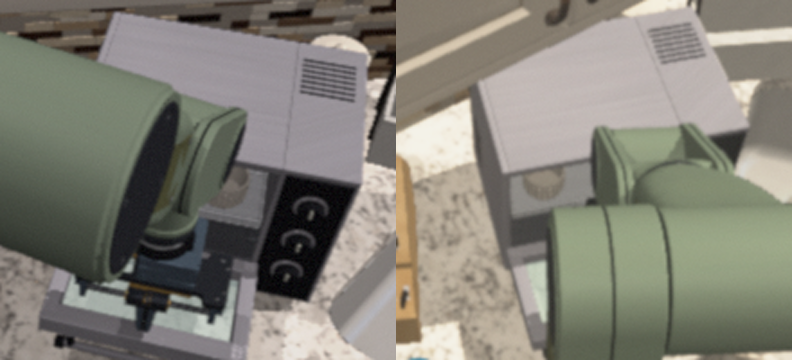

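The door is down (20 N at the stop) and a ramekin shows inside. I want to know how tall the wide gripper body is compared with the roof, because the tray handle sticks out only about 20 mm.

Run:
```python
from h import *
s=state();p=s['ee_pos'];print(s['time_s'])
b=cv2.imread('pics/p2.png')
for h in(-22,0,57,100,140,180,220,260):
    q=proj("top",p+[0,0,h]);print(h,((q-[250,90])*1.8).round())
c=cv2.resize(b[170:360,50:300],None,fx=3.1,fy=3.1,interpolation=2);cv2.imwrite('pics/p2z.png',c)
```

```text
9.425
-22 [144. 321.]
0 [146. 311.]
57 [150. 286.]
100 [154. 265.]
140 [158. 244.]
180 [162. 222.]
220 [166. 198.]
260 [170. 173.]
```

View pics/p2z.png

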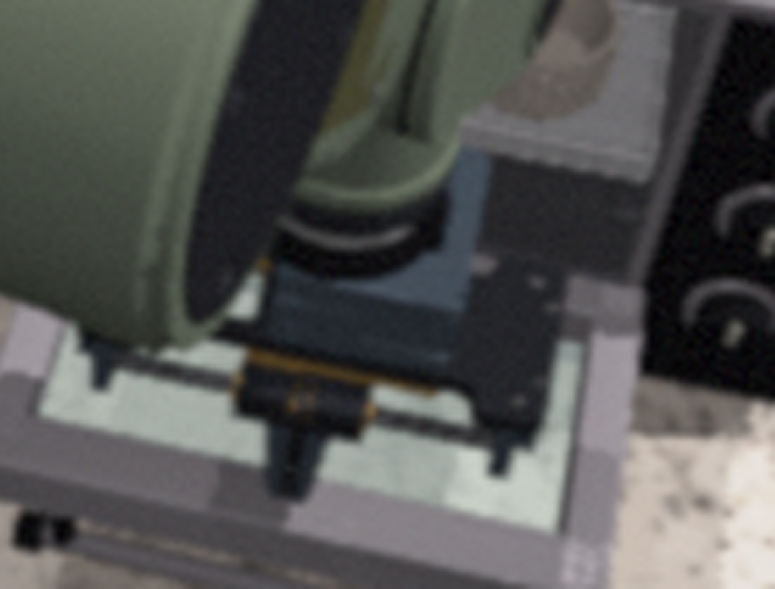

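The body is a thin wide plate with a narrower block and flange above it. With the tool pointing down, the block (±38) stops the pads before they reach the handle. If I close along the oven's x instead, the plate can slide under the roof and one open finger's tip can press on top of the handle. That should drag the tray out a little by friction. I'll turn and rise for that.

Request:
step_arm([
  [[0,0,-3,0,0],[-3.1,0,-5.8,1.571,1],[-3.1,0,-5.8,1.571,1],[-3.1,0,-5.8,1.571,1],[-3.1,0,-5.8,1.571,1],[-3.1,0,-5.8,1.571,1],[-3.1,0,-5.8,1.571,1],[-3.1,0,-5.8,1.571,1],[-3.1,0,-5.8,1.571,1],[-3.1,0,-5.8,1.571,1],[-3.1,0,-5.8,1.571,1],[-3.1,0,-5.8,1.571,1]],
])

```text
time_s: 10.92
ee_pos: [443.6, -243.4, 178.7]
ee_rot: [180.0, -0.0, 70.2]
force: [-0.2, 0.0, -0.1]
gripper_width: 91.3
gripper_force: 0.0
```

Run:
```python
from h import *
a=grab_frame("top");b=grab_frame("side");s=state();print(s['time_s'],s['ee_pos'],s['gripper_width'])
c=cv2.resize(a[130:290,250:410],(396,396),interpolation=2);d=cv2.resize(b[90:250,240:400],(396,396),interpolation=2)
cv2.imwrite('pics/p3.png',np.hstack([c,d]))
```

```text
11.025 [ 443.49041823 -243.36869178  178.79175776] 90.88902035742308
```

View pics/p3.png

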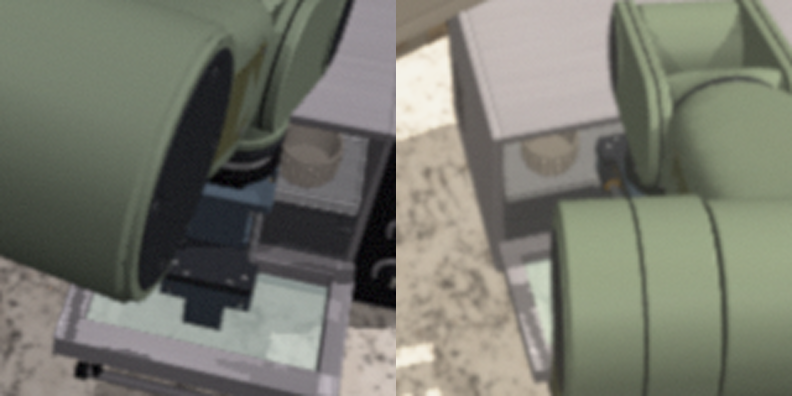

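The tray and ramekins are in place, and the tool is ahead of the mouth. I'll creep in and watch the force.

Request:
step_arm([
  [[0,1.5,0,0,1],[0,2.1,0,0,1],[0,2.4,0,0,1]],
])

```text
time_s: 11.4
ee_pos: [463.7, -250.5, 178.4]
ee_rot: [-179.6, -0.0, 70.1]
force: [-16.2, 6.4, 6.1]
gripper_width: 90.9
gripper_force: 0.0
```

The plate hit the roof edge, so at this height it doesn't fit under the roof. I'll back off and try lower, with the finger passing beside the handle.

Request:
step_arm([
  [[0,-1.5,0,0,1],[3.3,-1.5,2.9,0,1],[3.3,-1.5,2.9,0,1],[3.3,0.0,2.9,0,1],[3.3,0.2,2.9,0,1]],
])

```text
time_s: 12.02
ee_pos: [481.1, -222.6, 150.8]
ee_rot: [179.8, 0.0, 70.1]
force: [-0.1, -0.2, -0.3]
gripper_width: 91.6
gripper_force: 0.0
```

No contact this time, so the plate does go under the roof when lower. I'll continue in.

Request:
step_arm([
  [[0,0.8,0,0,1],[0,1.4,0,0,1],[0,1.9,0,0,1],[0,2.3,0,0,1]],
])

```text
time_s: 12.52
ee_pos: [501.0, -229.1, 149.9]
ee_rot: [-180.0, -0.0, 70.1]
force: [-0.5, 0.2, -0.4]
gripper_width: 91.3
gripper_force: 0.0
```

Request:
step_arm([
  [[0,0,-0.8,0,1],[0,0,-1.4,0,1],[0,0,-1.7,0,1]],
])

```text
time_s: 12.9
ee_pos: [499.0, -228.1, 163.4]
ee_rot: [-179.6, -0.0, 70.1]
force: [10.8, -4.0, -26.1]
gripper_width: 91.2
gripper_force: 0.0
```

The plate top meets the roof at TCP z of about 163, so I can't press from above. I'll press sideways on the handle with the inner finger instead and drag it by friction.

Request:
step_arm([
  [[0,0,1.9,0,1],[0,0.8,1.9,0,1],[0,1.4,1.9,0,1],[-0.5,1.4,1.9,0,1],[-0.9,1.4,1.9,0,1],[-1.2,1.4,1.9,0,1]],
])

```text
time_s: 13.65
ee_pos: [510.2, -244.2, 148.5]
ee_rot: [180.0, -0.2, 70.1]
force: [1.7, 5.2, 1.9]
gripper_width: 91.3
gripper_force: 2.9
```

Request:
step_arm([
  [[-0.4,0,0,0,1],[-0.7,0,0,0,1]],
])

```text
time_s: 13.9
ee_pos: [509.9, -244.8, 148.7]
ee_rot: [180.0, -0.8, 70.1]
force: [9.8, 28.2, 5.2]
gripper_width: 91.3
gripper_force: 14.8
```

Pressing with about 30 N. Now I'll drag outward.

Request:
step_arm([
  [[0,-0.4,0,0,1],[0,-0.8,0,0,1],[0,-1.2,0,0,1],[0,-1.6,0,0,1],[0,-2.0,0,0,1]],
])

```text
time_s: 14.52
ee_pos: [496.3, -241.4, 149.4]
ee_rot: [179.2, -0.6, 70.2]
force: [20.4, 14.5, -2.5]
gripper_width: 91.0
gripper_force: 10.0
```

Run:
```python
from h import *
a=grab_frame("top");b=grab_frame("side");s=state();print(s['time_s'],s['ee_pos'],s['force'],s['gripper_width'])
c=cv2.resize(a[130:290,250:410],(396,396),interpolation=2);d=cv2.resize(b[90:250,240:400],(396,396),interpolation=2)
cv2.imwrite('pics/p4.png',np.hstack([c,d]))
```

```text
14.625 [ 495.87562908 -241.25473581  149.43613039] [19.30045126 14.76367178 -1.89378388] 91.32665234724595
```

View pics/p4.png

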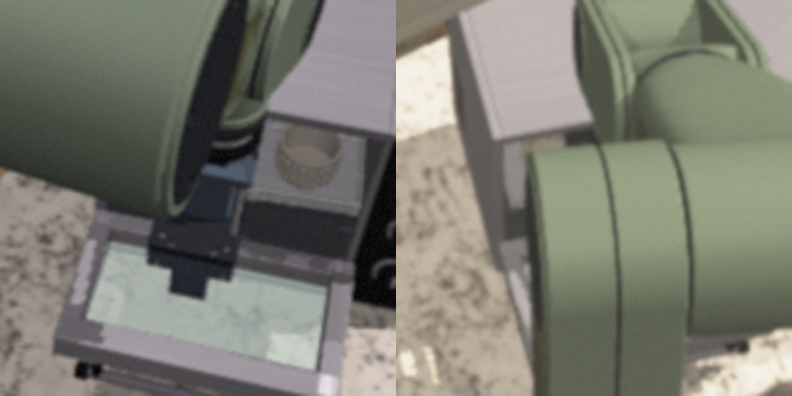

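The side view is now blocked. In the top view the tray's front edge at right is near (300,205). I'll measure its shift against the previous picture.

Run:
```python
import cv2,numpy as np
p,q=[cv2.cvtColor(cv2.imread(f'pics/p{i}.png'),6).astype(np.float32) for i in(3,4)]
for (x0,x1,y0,y1,n) in((285,345,120,215,'tray'),(300,390,300,390,'door')):
    A=p[y0:y1,x0:x1]; r=cv2.matchTemplate(q[y0-25:y1+25,x0-15:x1+15],A,cv2.TM_CCOEFF_NORMED);m=cv2.minMaxLoc(r);print(n,m[1],np.array(m[3])-[15,25],"zoom px /2.475")
```

```text
tray 0.9669678211212158 [-1  0] zoom px /2.475
door 0.9645202159881592 [0 0] zoom px /2.475
```

The tray did not move and the finger slipped (force ratio about 0.64), because wall friction cancels the drag. Instead I'll walk the tray. While it slides sideways across its play, a diagonal push takes it outward. I'll go round to the other side of the handle and push diagonally.

Request:
step_arm([
  [[0,-2.2,0,0,1],[-4.5,-2.2,0,0,1],[-4.5,-2.2,0,0,1],[-4.5,2.2,0,0,1],[-4.5,2.2,0,0,1],[-4.2,2.07,0,0,1],[-3.9,1.93,0,0,1],[-3.6,1.8,0,0,1],[-3.3,1.67,0,0,1],[-3.0,1.53,0,0,1],[-2.7,1.4,0,0,1]],
])

```text
time_s: 16.0
ee_pos: [492.6, -274.7, 147.9]
ee_rot: [180.0, -0.0, 70.1]
force: [0.4, 0.0, -0.3]
gripper_width: 91.5
gripper_force: 0.0
```

```bash
cat >> h.py <<'E'
def oven(p):
    c,s=np.cos(np.radians(-20)),np.sin(np.radians(-20));d=np.array(p[:2])-[546,-281];return np.array([c*d[0]+s*d[1],-s*d[0]+c*d[1]])
def vec(f):
    return oven(np.array(f[:2])+[546,-281])
E
python3 - <<'E'
from h import *
a=grab_frame("top");s=state();print(s['time_s'],oven(s['ee_pos']),vec(s['force']),s['ee_pos'][2])
cv2.imwrite('pics/r5.png',a)
g=cv2.resize(a[130:290,250:410],(396,396),interpolation=2)
p,q=[cv2.cvtColor(i,6).astype(np.float32) for i in(cv2.imread('pics/p4.png')[:,:396],g)]
for (x0,x1,y0,y1,n) in((275,345,115,215,'tray'),(300,390,300,390,'door')):
    A=p[y0:y1,x0:x1]; r=cv2.matchTemplate(q[y0-25:y1+25,x0-15:x1+15],A,cv2.TM_CCOEFF_NORMED);m=cv2.minMaxLoc(r);print(n,m[1],np.array(m[3])-[15,25])
E
```

```text
16.05 [-52.57127234 -12.00088991] [0.50119171 0.57510975] 147.93518394482206
tray 0.37517619132995605 [ 12 -19]
door 0.9908216595649719 [0 0]
```

No contact and the track is lost, so the arm is probably covering the tray. I'll back out and to the right to get a clear look.

Request:
step_arm([
  [[0,-5,0,0,1],[-4,-9,0,0,1],[-10,-10,0,0,1],[-16,-10,0,0,1],[-18,-10,-4,0,1],[-18,-10,-4,0,1]],
])

```text
time_s: 16.8
ee_pos: [337.9, -413.2, 190.5]
ee_rot: [179.7, 0.2, 70.0]
force: [0.6, -0.4, -0.5]
gripper_width: 91.4
gripper_force: 0.0
```

Run:
```python
from h import *
a=grab_frame("top");b=grab_frame("side");s=state();print(s['time_s'],oven(s['ee_pos']),vec(s['force']))
cv2.imwrite('pics/r6t.png',a);cv2.imwrite('pics/r6s.png',b)
c=cv2.resize(a[140:260,280:410],(433,400),interpolation=2);d=cv2.resize(b[110:230,260:370],(366,400),interpolation=2)
cv2.imwrite('pics/p6.png',np.hstack([c,d]))
```

```text
16.9 [-152.13621584 -192.59635759] [-0.50764577 -0.10232136]
```

View pics/p6.png

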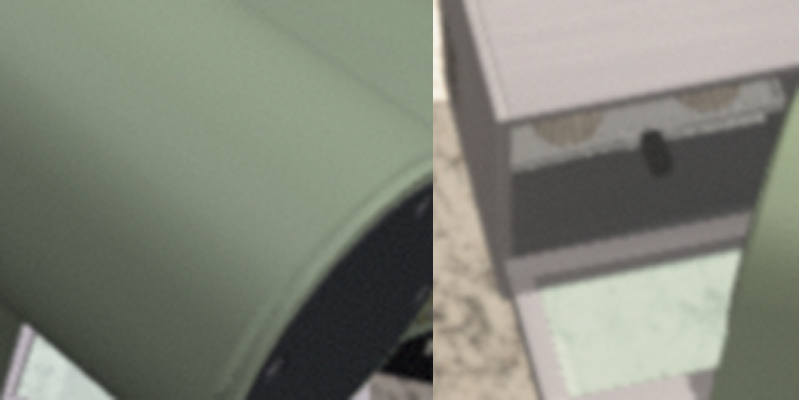

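In the side crop the black handle stub runs from about (652,133) at the rim to (661,174) at its lower end. The tray's front rim runs from about (515,166) to (765,120). Both ramekins stand on the tray, and the top view is blocked.

```bash
cat > look.py <<'E'
from h import *
def handle(b,show=True):
    g=b.max(axis=2).astype(float)
    m=np.zeros(g.shape,np.uint8);m[135:215,290:350]=(g[135:215,290:350]<62)
    n,l,st,ce=cv2.connectedComponentsWithStats(m);
    for i in range(1,n):
        if st[i][4]>15: print(st[i],ce[i].round(1), oven(plane("side",ce[i],145)).round(1),
           "low end", oven(plane("side",(ce[i][0]+1,st[i][1]+st[i][3]-.5),132)).round(1))
if __name__=="__main__":
    b=cv2.imread('pics/r6s.png');handle(b)
    f=lambda u,v:(260+(u-433)/3.327,110+v/3.333)
    for u,v,z in((515,166,146),(765,120,146),(652,133,152),(661,174,132),(510,262,94)):print(oven(plane("side",f(u,v),z)).round(1))
    i=b[144:166,320:336].max(axis=2);print(i)
E
python3 look.py
```

```text
[323 150   9  13  86] [326.9 156.3] [34.3 -4.4] low end [22.3 -4.8]
[ 48.7 110.8]
[  46.3 -102. ]
[50.9 -5.5]
[22.8 -6.8]
[ -8.6 128.7]
[[148 148 150 148 150 150 149 149 149 150 150 147 147 147 149 148]
 [150 149 150 148 149 149 149 148 147 148 150 145 145 145 148 147]
 [147 148 149 146 146 148 148 148 145 147 147 146 144 146 145 144]
 [147 148 147 141 141 142 147 145 144 145 148 148 144 143 140 136]
 [145 146 145 130 123 124 125 129 134 139 143 143 137 133 131 136]
 [147 144 131 108  92  84  81  89 106 125 134 139 134 132 131 135]
 [149 136 109  78  63  58  56  61  83 110 124 125 125 124 123 120]
 [142 128  98  67  53  49  55  54  67  92 105 109 109 106  97  91]
 [133 120  89  60  52  53  53  53  57  70  79  82  83  80  78  75]
 [122 109  82  61  53  55  50  50  54  57  65  68  72  73  76  71]
 [105  89  72  57  54  55  52  52  53  54  61  68  71  70  72  74]
 [ 81  76  66  58  52  50  50  52  49  55  57  68  71  71  73  73]
 [ 71  71  70  61  52  52  49  52  54  48  54  61  71  71  71  72]
 [ 74  72  71  66  55  51  54  53  54  53  53  58  67  69  71  70]
 [ 70  73  69  66  59  53  53  52  53  52  51  57  65  70  73  72]
 [ 71  72  70  70  61  53  48  51  53  49  51  55  66  70  72  71]
 [ 71  72  72  71  65  57  54  52  51  49  52  57  65  71  72  72]
 [ 74  73  72  70  71  61  54  50  50  52  56  62  69  70  71  72]
 [ 73  72  72  72  71  64  61  55  57  60  63  65  70  70  72  71]
 [ 72  73  72  72  71  69  66  65  63  66  67  70  69  71  69  71]
 [ 73  71  70  71  70  71  69  67  71  70  72  70  71  71  71  70]
 [ 70  71  71  69  70  72  72  73  71  70  71  70  71  68  71  70]]
```

The clear view shows the tray was pushed in: the handle end is now at x of about +22 with y of about −5. The finger must have caught the handle's end when it came back in. I can't reach it with the tool exactly vertical, so I need the tool to lean. I'll check what the arm does at the limit of its upward reach in the oven's heading, turned for a y-grip.

Request:
step_arm([
  [[27.2,-1.2,-10,-1.571,0.6],[27.2,-1.2,-70,-1.571,0.6],[27.2,-1.2,-70,-1.571,0.6],[27.2,-1.2,-70,-1.571,0.6],[27.2,-1.2,-70,-1.571,0.6],[27.2,-1.2,-70,-1.571,0.6],[27.2,-1.2,-70,-1.571,0.6],[27.2,-1.2,-70,-1.571,0.6],[27.2,-1.2,-70,-1.571,0.6],[27.2,-1.2,-70,-1.571,0.6],[27.2,-1.2,-70,-1.571,0.6],[27.2,-1.2,-70,-1.571,0.6],[27.2,-1.2,-70,-1.571,0.6],[27.2,-1.2,-70,-1.571,0.6],[27.2,-1.2,-70,-1.571,0.6],[27.2,-1.2,-70,-1.571,0.6]],
])

```text
time_s: 18.9
ee_pos: [366.7, -133.3, 750.7]
ee_rot: [180.0, 1.3, 160.1]
force: [0.3, -0.5, -0.2]
gripper_width: 54.6
gripper_force: 0.0
```

Run:
```python
from h import *
b=grab_frame("side");a=grab_frame("top");cv2.imwrite('pics/r7s.png',b);cv2.imwrite('pics/r7t.png',a);s=state();print(s['time_s'],s['ee_pos'],s['ee_rot'],s['qpos'],s['force'])
```

```text
19.0 [ 366.62300814 -133.34027958  750.75791727] [179.99913538   1.27736437 160.11005036] [-2.17087851e+01  1.59767423e+01  1.23521443e+01  8.38082518e-02
  1.50394393e+02 -9.17455170e+01] [-0.18336002  0.09866464  0.23141237]
```

At the limits the arm leaned 1.3°, so the pose does give way there. I'll command further up and back to lean more.

Request:
step_arm([
  [[12,0,-8,0,0.6],[23,0,-20,0,0.6],[23,0,-20,0,0.6],[23,0,-20,0,0.6],[23,0,-20,0,0.6],[23,0,-20,0,0.6]],
])

```text
time_s: 19.75
ee_pos: [298.3, -108.2, 791.6]
ee_rot: [-179.7, 7.9, 160.2]
force: [0.2, -0.1, 0.4]
gripper_width: 54.7
gripper_force: 0.0
```

Run:
```python
from workcell import *
s=state();print(s['ee_pos'],s['ee_rot'],s['qpos'])
```

```text
[ 298.33257661 -108.20647241  791.57912764] [-179.65773981    7.88627429  160.15113967] [-2.19609020e+01  9.36809978e+00  1.23540583e+01 -1.05850192e-01
  1.50384321e+02 -9.21840806e+01]
```

The lean is 8° forward, the direction I need. I'll go for about 30°.

Request:
step_arm([
  [[25,0,-25,0,0.6],[40,0,-30,0,0.6],[40,0,-30,0,0.6],[40,0,-30,0,0.6],[40,0,-30,0,0.6],[40,0,-30,0,0.6],[40,0,-30,0,0.6],[40,0,-30,0,0.6]],
])

```text
time_s: 20.75
ee_pos: [223.7, -73.9, 825.4]
ee_rot: [-179.3, 14.9, 160.2]
force: [0.3, -0.5, -0.2]
gripper_width: 54.8
gripper_force: 0.0
```

Request:
step_arm([
  [[40,0,-30,0,0.6],[40,0,-30,0,0.6],[40,0,-30,0,0.6],[40,0,-30,0,0.6]],
])

```text
time_s: 21.25
ee_pos: [150.9, -46.1, 848.0]
ee_rot: [180.0, 21.5, 161.2]
force: [0.3, -0.6, -0.2]
gripper_width: 54.7
gripper_force: 0.0
```

Request:
step_arm([
  [[40,0,-30,0,0.6],[40,0,-30,0,0.6],[40,0,-30,0,0.6],[40,0,-30,0,0.6]],
])

```text
time_s: 21.75
ee_pos: [101.9, -6.5, 859.7]
ee_rot: [180.0, 26.9, 159.7]
force: [-0.7, 0.4, -0.1]
gripper_width: 54.9
gripper_force: 0.0
```

The lean is 27°, which is enough for the body to clear the roof edge while the pads reach the handle. Next I'll work out the move to in front of the mouth.

```bash
cat >> h.py <<'E'
from scipy.spatial.transform import Rotation as Ro
def world(x,y,z):
    c,s=np.cos(np.radians(-20)),np.sin(np.radians(-20));return np.array([546+c*x-s*y,-281+s*x+c*y,z])
def shift(*targets):
    st=state();R=Ro.from_euler('xyz',st['ee_rot'],degrees=True)
    print(st['time_s'],'now oven',oven(st['ee_pos']).round(1),st['ee_pos'][2].round(1),st['ee_rot'].round(1),vec(st['force']).round(1))
    print('tool z in world',R.as_matrix()[:,2].round(3),'y',R.as_matrix()[:,1].round(3))
    for t in targets: print(t,(R.inv().apply(world(*t)-st['ee_pos'])/10).round(2))
E
python3 -c "
from h import *
shift((-110,-5,230))"
```

```text
21.75 now oven [-511.2  106. ] 859.7 [180.   26.9 159.7] [-0.8  0.1]
tool z in world [ 0.425 -0.156 -0.891] y [0.346 0.938 0.001]
(-110, -5, 230) [ -7.28 -10.96  74.33]
```

Request:
step_arm([
  [[-7.3,-11,74.3,0,0.6],[-7.3,-11,74.3,0,0.6],[-7.3,-11,74.3,0,0.6],[-7.3,-11,74.3,0,0.6],[-7.3,-11,74.3,0,0.6],[-7.3,-11,74.3,0,0.6],[-7.3,-11,74.3,0,0.6],[-7.3,-11,74.3,0,0.6],[-7.3,-11,74.3,0,0.6],[-7.3,-11,74.3,0,0.6],[-7.3,-11,74.3,0,0.6],[-7.3,-11,74.3,0,0.6],[-7.3,-11,74.3,0,0.6],[-7.3,-11,74.3,0,0.6]],
])

```text
time_s: 23.5
ee_pos: [442.9, -241.9, 222.6]
ee_rot: [179.9, 26.1, 160.6]
force: [-0.5, 0.9, -0.0]
gripper_width: 54.6
gripper_force: 0.0
```

```bash
python3 -c "
from look import *
shift((-60,-5,148),(-30,-5,146),(14,-5,146))
b=grab_frame('side');cv2.imwrite('pics/r8s.png',b)
for f in ('r7s','r8s'): print(f);handle(cv2.imread(f'pics/{f}.png'))
print(state()['qpos'])"
```

```text
23.5 now oven [-110.2    1.5] 222.6 [179.9  26.1 160.6] [-0.8  0.7]
tool z in world [ 0.415 -0.144 -0.898] y [0.332 0.943 0.002]
(-60, -5, 148) [-1.23 -0.72  8.9 ]
(-30, -5, 146) [-3.84 -0.75 10.4 ]
(14, -5, 146) [-7.79 -0.8  12.33]
r7s
[323 150  10  14  97] [327.  156.5] [33.3 -4.5] low end [19.  -4.2]
r8s
[340 149  10  41 151] [345.9 168.3] [-16.1 -43.2] low end [-73.8 -30. ]
[323 150  10  14  99] [327.  156.7] [33.  -4.2] low end [19.  -4.1]
[326 175  14  25 186] [332.1 186.8] [-64.2   8.9] low end [-95.2  14. ]
[ -33.99655574    1.59485882  117.56174336   11.11840834   35.72692148
 -112.16474599]
```

The handle is confirmed at y of about −4.3 with its end at x of about 20, and the lean is kept. Now I'll ease in.

Request:
step_arm([
  [[-1.2,-0.6,5,0,0.6],[-1.2,-0.6,8.9,0,0.6],[-3.8,-0.6,10.5,0,0.6],[-5.2,-0.7,11.3,0,0.6],[-6.2,-0.7,11.8,0,0.6],[-6.6,-0.7,12.0,0,0.6]],
])

```text
time_s: 24.3
ee_pos: [547.5, -289.7, 152.6]
ee_rot: [180.0, 26.9, 160.3]
force: [-0.7, 0.5, -0.1]
gripper_width: 54.6
gripper_force: 0.0
```

```bash
python3 -c "
from h import *
shift((6,-4.5,143),(12,-4.5,143))"
```

```text
24.3 now oven [ 4.3 -7.6] 152.6 [180.   26.9 160.3] [-0.8  0.3]
tool z in world [ 0.426 -0.152 -0.892] y [0.337 0.941 0.   ]
(6, -4.5, 143) [0.29 0.31 0.94]
(12, -4.5, 143) [-0.25  0.31  1.21]
```

Request:
step_arm([
  [[0.1,0.3,0.7,0,0.6],[-0.1,0.3,1.1,0,0.6],[-0.1,0.3,1.1,0,0.6]],
])

```text
time_s: 24.68
ee_pos: [553.1, -288.9, 141.7]
ee_rot: [179.9, 26.7, 160.2]
force: [0.5, -0.5, -0.3]
gripper_width: 54.5
gripper_force: 0.0
```

Request:
step_arm([
  [[-0.1,0,0,0,0.1],[-0.1,0,0,0,0],[-0.1,0,0,0,0],[-0.1,0,0,0,0]],
], newtons=30)

```text
time_s: 25.18
ee_pos: [554.1, -289.4, 142.6]
ee_rot: [180.0, 26.8, 160.2]
force: [-0.5, -0.5, -0.0]
gripper_width: 17.2
gripper_force: 23.7
```

Gripped at 17 mm. I'll pull 40 mm straight out, level.

Request:
step_arm([
  [[0.3,0,-0.15,0,0],[0.8,0,-0.4,0,0],[1.35,0,-0.67,0,0],[1.9,0,-0.95,0,0],[2.45,0,-1.23,0,0],[3.0,0,-1.5,0,0],[3.56,0,-1.79,0,0],[3.56,0,-1.79,0,0]],
])

```text
time_s: 26.18
ee_pos: [515.8, -275.5, 142.6]
ee_rot: [179.9, 26.7, 160.2]
force: [-3.9, -0.0, 3.5]
gripper_width: 17.4
gripper_force: 29.9
```

Run:
```python
from look import *
shift((-30,-5,143))
b=grab_frame('side');cv2.imwrite('pics/r9s.png',b);print(state()['gripper_width'],state()['gripper_force'])
# ramekin shift between views: left ramekin region
p,q=[cv2.cvtColor(i,6) for i in(cv2.imread('pics/r8s.png'),b)]
A=p[145:156,283:318];r=cv2.matchTemplate(q[135:200,270:330],A,5);print(cv2.minMaxLoc(r)[1],np.array(cv2.minMaxLoc(r)[3])+[270,135],'was 283 145')
```

```text
26.175 now oven [-30.3  -5.1] 142.6 [179.9  26.7 160.2] [-3.7 -1.4]
tool z in world [ 0.424 -0.151 -0.893] y [0.338 0.941 0.001]
(-30, -5, 143) [-0.04  0.01 -0.02]
17.413391890778154 29.921269118785858
0.5246815085411072 [295 143] was 283 145
```

Still held. I'll re-grip 20 mm deeper on the stub.

Request:
step_arm([
  [[0,0,0,0,0.4],[0,0,0,0,0.4],[-0.6,0,0.3,0,0.4],[-1.2,0,0.55,0,0.4],[-1.85,0,0.75,0,0.4],[-1.85,0,0.75,0,0.4],[-1.85,0,0.75,0,0],[-1.85,0,0.75,0,0],[-1.85,0,0.75,0,0],[-1.85,0,0.75,0,0]],
], newtons=50)

```text
time_s: 27.48
ee_pos: [535.2, -282.1, 144.1]
ee_rot: [180.0, 26.7, 160.3]
force: [1.3, 2.1, 0.7]
gripper_width: 18.2
gripper_force: 49.8
```

Run:
```python
from look import *
shift((-120,-5,143),(-130,-5,143))
b=grab_frame('side');cv2.imwrite('pics/r10s.png',b);s=state();print(s['gripper_width'],s['gripper_force'],s['ee_pos'])
a=grab_frame('top');cv2.imwrite('pics/r10t.png',a)
```

```text
27.475 now oven [-9.7 -4.7] 144.1 [180.   26.7 160.3] [0.5 2.4]
tool z in world [ 0.424 -0.151 -0.893] y [0.337 0.942 0.001]
(-120, -5, 143) [ 9.9   0.03 -4.87]
(-130, -5, 143) [10.79  0.04 -5.32]
18.15276928510423 49.8146653175354 [ 535.25464669 -282.08714891  144.04900758]
```

Firm full grip (18.2 mm). I'll pull 100 mm level, then measure.

Request:
step_arm([
  [[0.4,0,-0.2,0,0],[1.0,0,-0.5,0,0],[1.7,0,-0.86,0,0],[2.4,0,-1.21,0,0],[3.1,0,-1.56,0,0],[3.8,0,-1.91,0,0],[4.5,0,-2.26,0,0],[5.2,0,-2.62,0,0],[5.9,0,-2.97,0,0],[6.6,0,-3.32,0,0],[7.3,0,-3.67,0,0],[8.0,0,-4.02,0,0],[8.6,0,-4.33,0,0],[8.93,0,-4.49,0,0],[8.93,0,-4.49,0,0]],
])

```text
time_s: 29.45
ee_pos: [440.5, -248.5, 143.7]
ee_rot: [179.9, 26.7, 160.2]
force: [-2.6, -0.1, -0.6]
gripper_width: 17.4
gripper_force: 49.8
```

Run:
```python
from look import *
shift((-110,-5,144))
b=grab_frame('side');cv2.imwrite('pics/r11s.png',b);a=grab_frame('top');cv2.imwrite('pics/r11t.png',a);s=state();print(s['gripper_width'],s['gripper_force'],s['force'])
# ramekins: brownish/bright circles ; print expected pixel positions for tray corners with ridge at 20
for n in('side','top'):
  for x,y,z in((-80,116,146),(-80,-126,146),(20,100,136),(20,-100,136),(-40,55,172),(-40,-65,172)): print(n,(x,y),proj(n,world(x,y,z)).round(1))
```

```text
29.45 now oven [-110.3   -5.5] 143.7 [179.9  26.7 160.2] [-2.5 -1. ]
tool z in world [ 0.423 -0.151 -0.893] y [0.338 0.941 0.001]
(-110, -5, 144) [-0.04  0.05 -0.01]
17.764210075968315 49.804311990737915 [-3.1803592  -0.58411035 -0.01639834]
side (-80, 116) [294.  199.5]
side (-80, -126) [383.  181.5]
side (20, 100) [291.  169.6]
side (20, -100) [361.5 155.8]
side (-40, 55) [313.3 176.9]
side (-40, -65) [357.5 168.2]
top (-80, 116) [288.6 226.1]
top (-80, -126) [391.5 248. ]
top (20, 100) [304.4 199.3]
top (20, -100) [384.3 215.5]
top (-40, 55) [318.1 211.7]
top (-40, -65) [369.  222.2]
```

Run:
```python
from h import *
np.set_printoptions(linewidth=200)
xs=np.arange(-120,-40,4)
for n,f,ys in(('side','r11s',(100,70,-70)),('top','r11t',(-60,-80,-100))):
    g=cv2.cvtColor(cv2.imread(f'pics/{f}.png'),6).astype(np.float32)
    for y in ys:
        P=np.array([proj(n,world(x,y,146)) for x in xs],np.float32)
        print(n,y,cv2.remap(g,P[None],None,1)[0].astype(int))
print(xs)
```

```text
side 100 [205 206 208 207 207 206 204 176 143 178 207 185 176 175 173 173 174 175 175 176]
side 70 [178 170 172 185 181 186 191 173 143 170 193 151 126 123 122 121 131 165 201 196]
side -70 [148 150 132 105  88  82  81  81  80  79  81  80  80  82  80  80  80  80  81  81]
top -60 [ 60  59  58  56  47  33  32  46  61  67  71  68  65  65  66  64  69  88 104 107]
top -80 [36 37 38 37 38 36 37 35 36 36 36 36 39 38 36 30 36 58 89 92]
top -100 [91 77 73 80 77 71 66 65 54 47 54 67 68 68 69 63 61 56 55 47]
[-120 -116 -112 -108 -104 -100  -96  -92  -88  -84  -80  -76  -72  -68  -64  -60  -56  -52  -48  -44]
```

Run:
```python
from h import *
np.set_printoptions(linewidth=220)
xs=np.arange(-50,60,4)
g=cv2.cvtColor(cv2.imread('pics/r11s.png'),6).astype(np.float32)
for y in(105,95,15,5):
    P=np.array([proj('side',world(x,y,136.5)) for x in xs],np.float32);print(y,cv2.remap(g,P[None],None,1)[0].astype(int))
print(xs)
# front-edge check of oven: roof edge x=0 z=276 at y 100,50
for y in(120,90,60):
    xx=np.arange(-16,20,3);P=np.array([proj('side',world(x,y,276)) for x in xx],np.float32);print('roof',y,cv2.remap(g,P[None],None,1)[0].astype(int))
print(xx)
```

```text
105 [154 158 163 159 162 162 157 160 163 165 160 157 153 146 141 143 143 140 139 141 141 141 141 142 143 141 141 143]
95 [174 176 175 175 175 175 172 174 175 176 176 175 170 156 143 141 142 143 142 142 142 144 143 144 143 143 143 143]
15 [218 218 218 218 208 190 182 192 203 202 198 189 183 173 155 143 144 147 144 142 144 144 144 144 145 144 145 143]
5 [182 196 203 205 195 165 158 165 172 175 174 175 175 169 150 140 139 141 141 144 144 144 145 144 144 143 144 144]
[-50 -46 -42 -38 -34 -30 -26 -22 -18 -14 -10  -6  -2   2   6  10  14  18  22  26  30  34  38  42  46  50  54  58]
roof 120 [131 110  88  85  98 121 152 172 180 181 180 181]
roof 90 [129 114  89  88  99 122 152 172 180 182 183 183]
roof 60 [127 112  92  85  96 118 151 174 182 184 185 185]
[-16 -13 -10  -7  -4  -1   2   5   8  11  14  17]
```

The roof edge shows at x of about 0, so the frame is good. The rim front is at about −83, which puts the ridge at about +18. I'll pull 19 mm more.

Request:
step_arm([
  [[0.4,0,-0.2,0,0],[0.8,0,-0.4,0,0],[1.2,0,-0.6,0,0],[1.5,0,-0.75,0,0],[1.7,0,-0.85,0,0],[1.7,0,-0.85,0,0],[1.7,0,-0.85,0,0]],
])

```text
time_s: 30.42
ee_pos: [423.1, -242.2, 143.7]
ee_rot: [179.9, 26.7, 160.2]
force: [0.1, 0.2, -1.4]
gripper_width: 17.4
gripper_force: 49.9
```

Run:
```python
from h import *
np.set_printoptions(linewidth=220)
shift()
b=grab_frame('side');cv2.imwrite('pics/r12s.png',b)
g=cv2.cvtColor(b,6).astype(np.float32)
for ys,z,xs in(((105,90),146,np.arange(-120,-80,3)),((105,95,20,10,0),136.5,np.arange(-40,12,3))):
  print(xs)
  for y in ys:
    P=np.array([proj('side',world(x,y,z)) for x in xs],np.float32);print(y,cv2.remap(g,P[None],None,1)[0].astype(int))
s=state();print(s['gripper_width'],s['gripper_force'],s['force'],s['torque'])
```

```text
30.425 now oven [-128.8   -5.5] 143.7 [179.9  26.7 160.2] [0.1 0.2]
tool z in world [ 0.424 -0.151 -0.893] y [0.338 0.941 0.001]
[-120 -117 -114 -111 -108 -105 -102  -99  -96  -93  -90  -87  -84  -81]
105 [200 198 196 180 153 149 184 204 188 171 165 160 163 163]
90 [205 205 203 187 158 145 171 191 186 179 176 175 173 172]
[-40 -37 -34 -31 -28 -25 -22 -19 -16 -13 -10  -7  -4  -1   2   5   8  11]
105 [222 225 213 186 166 159 161 161 162 161 158 153 160 161 152 144 142 141]
95 [210 228 224 201 182 176 175 176 176 176 172 165 164 162 153 145 142 142]
20 [176 174 180 188 200 208 206 199 189 181 175 171 171 175 170 159 149 145]
10 [229 231 219 195 180 176 176 178 178 177 175 168 169 174 169 156 147 145]
0 [236 228 208 188 176 175 175 177 177 176 172 166 165 169 166 154 146 145]
17.78321032683491 49.8607063293457 [-1.5070306  -0.159554   -2.63530686] [-0.08274968  0.64150264  0.1894263 ]
```

The ridge shows at x of about −2 (its dark front side at −6), and the rim at −103 agrees. The grip is 50 N and the arm is still, so I'll hand it in.

```bash
python3 -c "
from workcell import *
print(job_done()); s=state(); print(s['time_s'],s['ee_pos'],s['gripper_force'])"
```

```text
the job is handed in; nothing more can be done
None
the job is handed in; nothing more can be done
```

I handed the job in at about 30 s: the door is fully open, the tray is gripped level by its stub handle at about 50 N, and its ridge measures about 2 mm past the oven's front edge (limit 10 mm). I did not look at the ramekins again after the final pull. An early move also pushed the tray about 40 mm in before I recovered it, and no verdict came back.

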